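# Draw the shim plate out from under a stack of well plates

## Task

Draw the blue shim plate with the orange grip out from under the stack, sliding it under the bar of the bench stop so that the stop holds the stack back and the stack settles onto the bench still upright and neat. Do not touch or unstack the stack. Then lay the shim plate flat on the floor of the white tray, and leave the two bottles where they are.

Things in the scene. Friction and masses are not known exactly. Their poses are not given: they have to be found in the camera images.
- bench_stop: Aluminium gate with slick white faces, fixed: 36 mm high, 118 mm wide (y), 10 mm thick; two posts with a passage 78 mm wide, under a crossbar whose underside is 22 mm up. Two foot tabs 5 mm high reach 30 mm to -x at y = +-49 mm. Origin on the bench, in the middle of the face towards the stack; its +x points to the stack: draw the shim plate out along its -x
- shim_plate: Loose blue plate, 200 g, flat on the bench under the stack. Body 100 (x) x 44 (y) x 10 mm; from its -x edge a tongue 16 mm wide, 10 mm thick goes under the crossbar to an upright orange grip, end 99 mm from the origin. Origin: centre of the body's underside, z up; x axis within 0.06 rad of the stop's. Centre of mass 21 mm to -x. Clear of the stop once its origin is 60 mm to -x of the stop's
- shim_grip (a point): Middle of the orange grip, 18 (x) x 16 (y) x 30 mm high, 18 mm above the plate's underside, 90 mm to -x of the plate's origin; grip it across y. It starts about 30 mm in front (-x) of the gate and 25 to 40 mm from the carton's overhanging front: a vertical gripper would hit the carton, so lean it back from the stack by about 30 degrees. Drawing takes a few newtons
- plate_0: Lowest of three loose clear 96-well plates in the stack, 86 (x) x 128 (y) x 14 mm, 120 g, origin at the centre of its underside. It rests on the shim plate, 4 to 14 mm behind the stop; it rides along with the shim plate until it meets the stop, then drops 10 mm to the bench when the shim plate is out
- plate_1: Middle clear well plate, same size, loose on plate_0, origin at the centre of its underside
- plate_2: Upper clear well plate, same size, loose on plate_1, origin at the centre of its underside
- carton: Pale carton with a dark slot on top, 115 (x) x 125 (y) x 69 mm, 110 to 225 g, loose on plate_2, origin at the centre of its underside (53 mm above the bench at the start, its top 122 mm)
- tray: Fixed shallow white open tray, outside 200 (x) x 160 (y) x 16 mm high, walls and floor 4 mm thick. Origin at the centre of its underside on the bench; it stands left or right of the stack
- amber_bottle: Brown screw-cap bottle, 60 mm across, 120 mm tall, loose at the back left; origin at the centre of its underside
- buffer_bottle: Clear bottle with a blue cap, 66 mm across, 130 mm tall, loose at the back right; origin at the centre of its underside
- centrifuge: Round pale mini centrifuge, 151 x 148 x 114 mm, fixed, on the side of the stack where the tray is not; origin at the centre of its underside
Things that resemble listed ones, but are neither listed nor needed, are in the scene too. Of the things that look like the carton, the middle-sized one is meant.

How it is judged:
On the way:
1. the shim plate has been drawn out through the stop on the bench, and the stack stands on the bench behind the stop (x of shim_plate in the frame of bench_stop below -0.058 m and height (world z) of shim_plate below 0.03 m and angle between each of plate_0, plate_1, plate_2, carton's own z axis and vertical below 0.06 rad and x of plate_0 in the frame of bench_stop between 0.033 and 0.085 m and y of plate_0 in the frame of bench_stop between -0.03 and 0.03 m and height (world z) of plate_0 below 0.004 m and horizontal distance between plate_0 and plate_1 below 0.015 m and horizontal distance between plate_1 and plate_2 below 0.015 m and horizontal distance between plate_2 and carton below 0.015 m), for 0.2 s.
At the end, for the whole second after the job is handed in: The shim plate lies flat (3 degrees) and at rest on the tray floor. Well plates and carton stand stacked in order, upright (3.4 degrees), each within 15 mm of centred on the one below, the lowest on the bench, its centre 33 to 85 mm behind the stop face and within 30 mm sideways (angle between each of plate_0, plate_1, plate_2, carton's own z axis and vertical below 0.06 rad and x of plate_0 in the frame of bench_stop between 0.033 and 0.085 m and y of plate_0 in the frame of bench_stop between -0.03 and 0.03 m and height (world z) of plate_0 below 0.004 m and horizontal distance between plate_0 and plate_1 below 0.015 m and horizontal distance between plate_1 and plate_2 below 0.015 m and horizontal distance between plate_2 and carton below 0.015 m and z of shim_plate in the frame of tray between 0.001 and 0.008 m and horizontal distance between shim_plate and tray below 0.1 m and angle between shim_plate's own z axis and vertical below 0.05 rad and linear speed of each of shim_plate, carton below 0.02 m/s); the robot touches nothing.
It fails at once if a piece of the stack tips by more than 17 degrees (angle between any of plate_0, plate_1, plate_2, carton's own z axis and vertical above 0.3 rad).
It fails at once if the robot pushes on or handles the stack (more than 3 N) (contact force between any of the fingers, the arm and plate_0 above 3 N or contact force between any of the fingers, the arm and plate_1 above 3 N or contact force between any of the fingers, the arm and plate_2 above 3 N or contact force between any of the fingers, the arm and carton above 3 N).
It fails at once if a piece of the stack is lifted off (height (world z) of carton above 0.072 m or height (world z) of plate_2 above 0.058 m).
It fails at once if a bottle is moved by more than 20 mm (distance of any of amber_bottle, buffer_bottle from where it was at the start of the episode above 0.02 m).
It also fails if it takes over 67 s, if anything falls off the work surface, if the arm or the gripper's body presses on something with over 40 N, if the wrist force passes 120 N, or if a joint passes its speed limit or range.

## Robot

A 6-joint arm with a two-finger parallel gripper is mounted at the origin on a cart in front of the work surface, level with it; the furniture and walls round the work are solid. World frame = base frame: x ahead of the robot, y to its left, z up, the work surface at z = 0. Lengths are in m, angles in rad, forces in N, time in s.
With the tool pointing down it reaches from about 0.375 to 0.9 m from the base axis. Payload 3.1 kg.
Tool frame: the origin (TCP) lies midway between the tips of the shut fingers; the grasp point (between the pads) lies robot.grip_depth behind it (robot.grip_depth is the distance from the TCP to the grasp point, in m); z points along the fingers, y is the line along which they close (so a half turn about z gives the same grasp; the last joint's range is limited). The gripper opens to 87 mm and grips with 3 to 60 N. Pads are 19 mm wide; open, the fingers measure 117 mm over their backs; the gripper's body (75 mm by 190 mm) begins 51 mm behind the grasp point.
Start: joints at [-1.397, 0.527, 1.433, -0, 1.181, -0.178], TCP at [0.216, -0.586, 0.223] pointing down, gripper open.
Joint ranges: [-3.08, 3.08], [-0.75, 2.2], [0.22, 2.44], [-1.43, 4.57], [0, 2.65], [-2.85, 2.85]. Speed limits (rad/s): [2.79, 2.79, 3.14, 3.14, 3.14, 3.14].

## Interface

Orientations are given as a unit quaternion [x, y, z, w].
In Python, from rig import robot gives the robot as it stands.
- The arm moves only by the shell command python3 -m creep 'ROWS' [OPENING] [FORCE]. ROWS is a JSON list of rows, 1 to 20 of them, each of 4 numbers: dx, dy, dz in m, then a turn about the tool's z in rad; each row shifts and turns the commanded pose from where the row before left it, along the tool's axes as they then stand; what a row does not reach is not made up. A row lasts 1/12 s, in which the tool goes at most 0.0417 m and 0.125 rad, less where a joint would pass 70% of its speed; a pose out of reach is approached as far as the arm can. OPENING is the finger opening in m, set as the command begins (- or left out keeps the last). The fingers move at their own pace and stop on an object; FORCE is the grip in N (left out, the last holds). Time passes only in rows, so rows that do not move let the fingers close. It prints the time, the measured TCP pose, the force, the opening and the grip force at its end.
- robot.get_obs(): the state, without advancing time (a new reading comes with each control period).
- robot.camera(name): name is "side" or "top"; returns a dict with "img" (384x512x3 uint8, red, green, blue), "fx", "fy", "cx", "cy" (pixels), "k1" (the pictures are not rectified: a ray, as slopes to the right and down, at radius r is drawn at 1 + k1 r^2 times it, then the intrinsics apply), "xyz" and "attitude" of the camera in the world. Camera axes: x right, y down, z forward; pixel columns grow to the right and rows downward; lengths in m; the calibration is good to about 2 mm. A picture is of the moment at which its call begins. There is no depth.
- robot.hand_in(): hands the job in; it is judged then, once.
The state is a dict: "time": time; "q": joint angles; "joint_velocities": joint speeds; "joint_torque": joint torques, N m; "position": TCP position; "tool_rot": TCP orientation; "ft_force": force on the tool from outside, world axes, zero at the start; "moment": the same for the moment, N m; "grip_width": finger opening in m; "grip_force": force on a finger pad.
Only numpy, scipy, OpenCV 4.12 (cv2) and the standard library are available. Lean on these libraries where they do the work, as an engineer would, in place of code of your own. Each camera call takes 0.05 s, during which the arm holds its last target. There are 200 camera calls.

## Working session

There is one attempt and no reset: what is moved stays moved. The work goes in short steps, Python scripts to look and compute and a shell command to move; the robot and the scene stay as the last step left them, time stands still between calls to the robot, and variables do not carry over. Pictures are saved under pics/ and viewed, at most 10 in all, crops included, and the job is handed in when it is done.

```bash
mkdir -p pics; ls; python3 - <<'E'
from rig import robot
import cv2
print(robot.grip_depth, robot.get_obs())
for n in("side","top"):
    c=robot.camera(n); cv2.imwrite(f"pics/{n}0.png",c.pop("img")[:,:,::-1]); print(n,c)
E
```

```text
pics
0.0187 {'time': 0.0, 'q': array([-1.39649810e+00,  5.28492173e-01,  1.43389096e+00, -8.16239612e-07,
        1.18138177e+00, -1.78470576e-01]), 'joint_velocities': array([ 0.00100775,  0.00117379,  0.00089821, -0.000308  , -0.00015842,
       -0.00051932]), 'joint_torque': array([-6.63067094e-04, -4.40045571e+01, -1.76588702e+01,  6.31577242e-02,
        5.80914749e-02, -1.49076363e-04]), 'position': array([ 0.2158529 , -0.58577072,  0.22155926]), 'tool_rot': array([ 9.84483952e-01,  1.75471278e-01,  1.88844270e-06, -1.08612086e-03]), 'ft_force': array([-1.09627756,  0.09993914, -1.05393794]), 'moment': array([ 0.00680658,  0.05329011, -0.02203066]), 'grip_force': 0.0, 'grip_width': 0.08698745133442426}
side {'fx': 359.1056425550984, 'fy': 359.1056425550984, 'cx': 261.0417545395832, 'cy': 188.91016118066037, 'k1': -0.012257175043381084, 'xyz': array([ 0.30136757, -0.62030173,  0.90022288]), 'attitude': array([ 0.91285348, -0.21739639,  0.08135787, -0.33588426])}
top {'fx': 375.97262152952175, 'fy': 375.97262152952175, 'cx': 255.5254862094411, 'cy': 190.85501756421243, 'k1': -0.12334358675599391, 'xyz': array([ 0.3701442 , -0.02264164,  1.34783343]), 'attitude': array([-0.70358333,  0.70452632, -0.06275588,  0.06837298])}
```

View pics/side0.png

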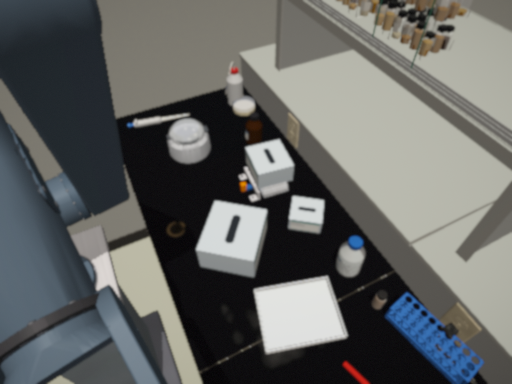

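View pics/top0.png

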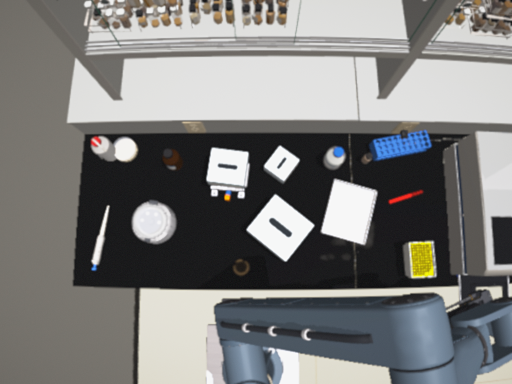

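Side: stack carton at (270,162), gate at (265,190), orange grip at (243,185), tray at (300,315). Top: carton (228,168), gate (230,192), grip (227,197), tray (350,212), big decoy carton (280,228) between the grip and the tray.

```bash
cat > h.py <<'E'
import numpy as np, cv2
from scipy.spatial.transform import Rotation as R
from rig import robot
def cam(n): return robot.camera(n)
def ray(c,uv):
    K=np.array([[c["fx"],0,c["cx"]],[0,c["fy"],c["cy"]],[0,0,1]])
    p=cv2.undistortPoints(np.float64(uv).reshape(-1,1,2),K,np.array([c["k1"],0,0,0]))[:,0]
    d=np.c_[p,np.ones(len(p))]
    return c["xyz"],R.from_quat(c["attitude"]).apply(d)
def plane(c,uv,z):
    o,d=ray(c,uv); return o+d*((z-o[2])/d[:,2])[:,None]
def tri(c1,u1,c2,u2):
    o1,d1=ray(c1,[u1]);o2,d2=ray(c2,[u2]);d1,d2=d1[0],d2[0]
    s=np.linalg.lstsq(np.c_[d1,-d2],o2-o1,rcond=None)[0]
    a,b=o1+s[0]*d1,o2+s[1]*d2
    return (a+b)/2,np.linalg.norm(a-b)
def mask(c,lo,hi,box):
    h=cv2.inRange(cv2.cvtColor(c["img"],cv2.COLOR_RGB2HSV),np.array(lo),np.array(hi))
    m=np.zeros_like(h);x0,y0,x1,y1=box;m[y0:y1,x0:x1]=h[y0:y1,x0:x1];return m
def cen(m):
    M=cv2.moments(m,True);return (M["m10"]/M["m00"],M["m01"]/M["m00"]),M["m00"]
E
python3 - <<'E'
from h import *
np.set_printoptions(precision=4,suppress=True)
t=cam("top");s=cam("side")
print("cam att", R.from_quat(t["attitude"]).as_matrix()[:,2])
ot,a=cen(mask(t,(8,120,120),(22,255,255),(205,180,250,215)));os_,b=cen(mask(s,(8,120,120),(22,255,255),(225,165,265,205)))
print("orange",ot,a,os_,b,tri(t,ot,s,os_), plane(t,[ot],.03))
# tray
m=mask(t,(0,0,150),(180,60,255),(315,170,385,250))
cs=max(cv2.findContours(m,0,2)[0],key=cv2.contourArea);r=cv2.minAreaRect(cs)
P=plane(t,cv2.boxPoints(r),.016);print("tray top",P,P.mean(0),np.linalg.norm(np.diff(P,axis=0),axis=1))
# carton decoy & stack
for nm,z,box in(("deco",.1,(240,185,320,265)),("carton",.122,(200,143,255,188))):
    m=mask(t,(0,0,150),(180,60,255),box);cs=max(cv2.findContours(m,0,2)[0],key=cv2.contourArea);r=cv2.minAreaRect(cs)
    P=plane(t,cv2.boxPoints(r),z);print(nm,P,P.mean(0),np.linalg.norm(np.diff(P,axis=0),axis=1))
a=cv2.resize(t["img"][135:215,190:270],None,fx=7,fy=7,interpolation=cv2.INTER_NEAREST)[:,:,::-1]
cv2.imwrite("pics/c1.png",a)
cv2.imwrite("pics/c2.png",cv2.resize(s["img"][130:210,220:300],None,fx=7,fy=7,interpolation=cv2.INTER_NEAREST)[:,:,::-1])
E
```

```text
cam att [ 0.1846  0.0078 -0.9828]
orange (226.6153846153846, 197.34615384615384) 26.0 (242.8421052631579, 185.2982456140351) 57.0 (array([0.5973, 0.0919, 0.0156]), np.float64(0.0007743333737309664)) [[0.5944 0.0907 0.03  ]]
tray top [[ 0.4661 -0.2408  0.016 ]
 [ 0.6657 -0.2974  0.016 ]
 [ 0.6244 -0.4591  0.016 ]
 [ 0.4256 -0.3981  0.016 ]] [ 0.5454 -0.3489  0.016 ] [0.2075 0.1669 0.2079]
deco [[ 0.4741  0.0217  0.1   ]
 [ 0.5977 -0.0769  0.1   ]
 [ 0.4887 -0.2096  0.1   ]
 [ 0.3684 -0.1101  0.1   ]] [ 0.4822 -0.0937  0.1   ] [0.1581 0.1717 0.1561]
carton [[0.6348 0.154  0.122 ]
 [0.7534 0.1419 0.122 ]
 [0.734  0.0036 0.122 ]
 [0.6164 0.0181 0.122 ]] [0.6847 0.0794 0.122 ] [0.1192 0.1397 0.1185]
```

View pics/c1.png

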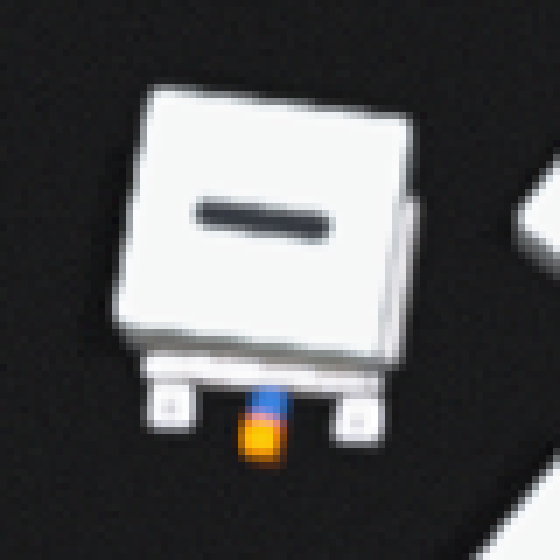

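View pics/c2.png

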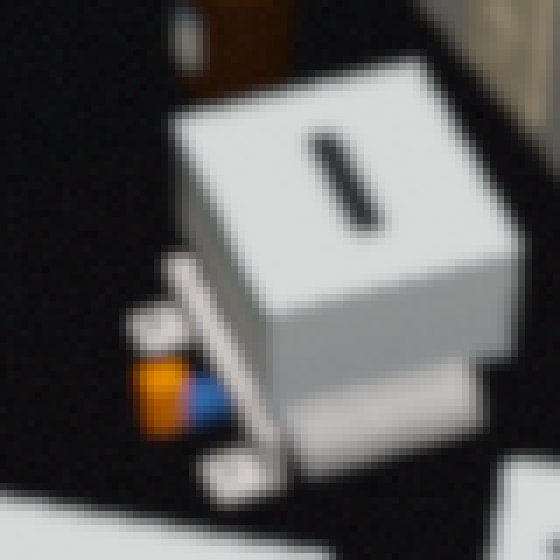

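Top crop: tabs at crop (172,408) and (358,420), crossbar from (145,365) to (380,385), grip top (262,437) with blue tongue (268,402), carton front edge y≈340. Side crop agrees: grip at (160,395), tongue (207,400), tabs (160,328) and (235,478).

```bash
python3 - <<'E'
from h import *
np.set_printoptions(precision=4,suppress=True)
t=cam("top");s=cam("side")
f=lambda p,o:[(np.float64(q)/7-.5+o) for q in p]
T=plane(t,f([(172,406),(358,419)],(190,135)),.005);S=plane(s,f([(160,326),(236,476)],(220,130)),.005)
for P in(T,S):
    d=P[0]-P[1];print("tabs",P,np.linalg.norm(d),"yaw",np.arctan2(-d[0],d[1]),P.mean(0))
# yellow top face vs orange side
for n,c,b in(("t",t,(205,180,250,215)),("s",s,(225,165,265,205))):
    i=c["img"];m=mask(c,(8,120,60),(28,255,255),b);ys,xs=np.nonzero(m)
    print(n,[(x,y,*map(int,i[y,x])) for x,y in zip(xs,ys)][:60])
for z in(.033,):
    print(plane(t,f([(262,437)],(190,135)),z),plane(s,f([(163,378)],(220,130)),z))
print("tongue",plane(t,f([(270,400)],(190,135)),.01),plane(s,f([(209,385)],(220,130)),.01))
E
```

```text
tabs [[0.6167 0.1389 0.005 ]
 [0.6096 0.042  0.005 ]] 0.09712681839692612 yaw -0.07260172939155304 [0.6131 0.0905 0.005 ]
tabs [[0.6172 0.1386 0.005 ]
 [0.609  0.0383 0.005 ]] 0.10057089939439079 yaw -0.08115836634357348 [0.6131 0.0885 0.005 ]
t [(np.int64(224), np.int64(194), 84, 48, 30), (np.int64(224), np.int64(195), 123, 70, 12), (np.int64(225), np.int64(195), 232, 135, 29), (np.int64(226), np.int64(195), 252, 174, 77), (np.int64(227), np.int64(195), 251, 183, 86), (np.int64(228), np.int64(195), 250, 175, 107), (np.int64(224), np.int64(196), 155, 95, 7), (np.int64(225), np.int64(196), 252, 174, 6), (np.int64(226), np.int64(196), 250, 193, 4), (np.int64(227), np.int64(196), 249, 198, 2), (np.int64(228), np.int64(196), 251, 191, 12), (np.int64(229), np.int64(196), 239, 137, 39), (np.int64(230), np.int64(196), 135, 70, 35), (np.int64(224), np.int64(197), 171, 105, 9), (np.int64(225), np.int64(197), 255, 186, 9), (np.int64(226), np.int64(197), 250, 202, 9), (np.int64(227), np.int64(197), 249, 205, 8), (np.int64(228), np.int64(197), 251, 200, 7), (np.int64(229), np.int64(197), 231, 13
[... 3215 characters left out ...]
(187), 148, 77, 0), (np.int64(242), np.int64(187), 168, 89, 0), (np.int64(243), np.int64(187), 170, 90, 0), (np.int64(244), np.int64(187), 167, 89, 5), (np.int64(245), np.int64(187), 160, 90, 60), (np.int64(240), np.int64(188), 100, 47, 4), (np.int64(241), np.int64(188), 139, 70, 0), (np.int64(242), np.int64(188), 160, 82, 0), (np.int64(243), np.int64(188), 165, 86, 0), (np.int64(244), np.int64(188), 163, 87, 12), (np.int64(245), np.int64(188), 155, 87, 57), (np.int64(240), np.int64(189), 92, 44, 9), (np.int64(241), np.int64(189), 133, 66, 0), (np.int64(242), np.int64(189), 156, 80, 0)]
[[0.5954 0.0894 0.033 ]] [[0.5949 0.0849 0.033 ]]
tongue [[0.6188 0.0875 0.01  ]] [[0.6202 0.0899 0.01  ]]
```

```bash
python3 -m creep '[[0,0,-0.01,0.11],[0,0,-0.01,0.11],[0,0,-0.01,0.11],[0,0,-0.01,0.11]]' 0.087 && python3 -m creep '[[0.0086,-0.0347,-0.011,0],[0.0086,-0.0347,-0.011,0],[0.0086,-0.0347,-0.011,0],[0.0086,-0.0347,-0.011,0],[0.0086,-0.0347,-0.011,0],[0.0086,-0.0347,-0.011,0],[0.0086,-0.0347,-0.011,0],[0.0086,-0.0347,-0.011,0],[0.0086,-0.0347,-0.011,0],[0.0086,-0.0347,-0.011,0],[0.0086,-0.0347,-0.011,0],[0.0086,-0.0347,-0.011,0],[0.0086,-0.0347,-0.011,0],[0.0086,-0.0347,-0.011,0],[0.0086,-0.0347,-0.011,0],[0.0086,-0.0347,-0.011,0],[0.0086,-0.0347,-0.011,0],[0.0086,-0.0347,-0.011,0],[0.0086,-0.0347,-0.011,0],[0.0086,-0.0347,-0.011,0]]'; python3 -c "
from rig import robot;print(robot.get_obs()['q'])"
```

```text
time: 0.63
position: [0.216, -0.5863, 0.2628]
tool_rot: [0.999, -0.046, -0.0, -0.0]
ft_force: [0.2, -0.9, -0.5]
grip_width: 0.0868
grip_force: 0.0
time: 2.3
position: [0.4476, 0.0918, 0.4833]
tool_rot: [0.999, -0.043, 0.0, 0.0]
ft_force: [0.8, -0.5, -1.2]
grip_width: 0.087
grip_force: 0.0
[-4.29119106e-02  7.06996787e-02  1.39399207e+00 -1.51366278e-04
  1.67634144e+00  1.61479219e+00]
```

```bash
python3 -m creep '[[0,0,-0.04,0],[0,0,-0.04,0],[0,0,-0.04,0],[0,0,-0.04,0],[0,0,-0.04,0],[0,0,-0.04,0],[0,0,-0.04,0],[0,0,-0.04,0]]'; python3 -c "
from rig import robot;print(robot.get_obs()['q'])"
```

```text
time: 2.97
position: [0.4464, 0.0901, 0.8024]
tool_rot: [0.999, -0.043, 0.001, -0.0]
ft_force: [0.9, -0.4, 0.8]
grip_width: 0.087
grip_force: 0.0
[-4.71239695e-02  2.16034172e-01  3.82340397e-01  4.81627849e-05
  2.54087132e+00  1.61066110e+00]
```

```bash
python3 -m creep '[[0,0,-0.02,0],[0,0,-0.02,0],[0,0,-0.02,0],[0,0,-0.02,0],[0,0,-0.02,0]]'; python3 -c "
from rig import robot;print(robot.get_obs()['q'])"
```

```text
time: 3.38
position: [0.4291, 0.0864, 0.8435]
tool_rot: [0.999, -0.044, 0.021, -0.002]
ft_force: [0.1, -0.2, 0.3]
grip_width: 0.0871
grip_force: 0.0
[-0.06073307  0.2339133   0.21813256  0.00862002  2.64671319  1.60489121]
```

```bash
python3 -m creep '[[-0.03,0,-0.015,0],[-0.03,0,-0.015,0],[-0.03,0,-0.015,0],[-0.03,0,-0.015,0]]'; python3 -c "
from rig import robot;print(robot.get_obs()['q'])"
```

```text
time: 3.72
position: [0.3021, 0.0963, 0.8673]
tool_rot: [0.998, -0.044, 0.035, -0.002]
ft_force: [-0.6, 1.0, 1.2]
grip_width: 0.0867
grip_force: 0.0
[-0.05398857  0.01650535  0.40820651  0.00980694  2.64672296  1.61290029]
```

```bash
python3 -m creep '[[0,0,-0.03,0],[0,0,-0.03,0],[0,0,-0.03,0],[-0.03,0,-0.02,0],[-0.03,0,-0.02,0],[-0.03,0,-0.02,0]]'; python3 -c "
from rig import robot;print(robot.get_obs()['q'])"
```

```text
time: 4.22
position: [0.2068, 0.1062, 0.886]
tool_rot: [0.996, -0.044, 0.078, -0.001]
ft_force: [-1.0, -0.7, -0.4]
grip_width: 0.0871
grip_force: 0.0
[-0.02124201 -0.13809529  0.47807231 -0.00277506  2.64630896  1.63587483]
```

```bash
python3 -m creep '[[0,0,-0.04,0],[0,0,-0.04,0],[0,0,-0.04,0],[0,0,-0.04,0],[0,0,-0.04,0],[0,0,-0.04,0]]'; python3 -c "
from rig import robot;print(robot.get_obs()['q'])"
```

```text
time: 4.72
position: [0.1812, 0.126, 0.9302]
tool_rot: [0.987, -0.044, 0.155, 0.002]
ft_force: [0.2, 0.4, -0.3]
grip_width: 0.0868
grip_force: 0.0
[ 0.20497124 -0.12395765  0.3126195  -0.16942171  2.6460687   1.70362164]
```

```bash
python3 -m creep '[[0.02,0.02,-0.02,0],[0.02,0.02,-0.02,0],[0.01,0,-0.04,0],[0.01,0,-0.04,0],[0.01,0,-0.04,0],[0.01,0,-0.04,0],[0.01,0,-0.04,0]]'; python3 -c "
from h import *
o=robot.get_obs();print(o['q'],R.from_quat(o['tool_rot']).as_matrix())"
```

```text
time: 5.3
position: [0.1841, 0.095, 0.9626]
tool_rot: [0.975, -0.044, 0.217, 0.007]
ft_force: [-0.4, 0.1, -0.5]
grip_width: 0.0873
grip_force: 0.0
[-0.12147536 -0.1613259   0.21798079  0.03867427  2.6463978   1.57767347] [[ 0.90158071 -0.08897044  0.4233633 ]
 [-0.08271287 -0.99602116 -0.03317272]
 [ 0.4246302  -0.00510971 -0.90535246]]
```

```bash
python3 -m creep '[[-0.03,0,-0.01,0],[-0.02,0,-0.03,0],[0,0,-0.04,0],[0,0,-0.04,0]]'; python3 -c "
from h import *
o=robot.get_obs();print(o['q'],R.from_quat(o['tool_rot']).as_matrix())"
```

```text
time: 5.63
position: [0.1144, 0.1005, 0.9663]
tool_rot: [0.972, -0.044, 0.229, 0.008]
ft_force: [-0.1, 0.4, 0.2]
grip_width: 0.0868
grip_force: 0.0
[ 0.39845083 -0.17993863  0.21809744 -0.44688828  2.64569007  1.61787045] [[ 0.89145046 -0.09017721  0.44405422]
 [-0.08272318 -0.99591565 -0.03617863]
 [ 0.44550303 -0.00448212 -0.89526921]]
```

```bash
python3 -m creep '[[0.01,0,0.02,0],[0.01,0,0.02,0],[0,0,0.03,0],[0,0,0.035,0],[0,0,0.035,0],[0,0,0.035,0],[0,0,0.035,0],[0,0,0.035,0],[0,0,0.035,0],[0,0,0.035,0],[0,0,0.035,0],[0,0,0.035,0],[0,0,0.035,0],[0,0,0.035,0],[0,0,0.035,0],[0,0,0.035,0],[0,0,0.035,0]]' 0.042 ; python3 -c "
from h import *
o=robot.get_obs();M=R.from_quat(o['tool_rot']).as_matrix();print(o['q'],M);print(M.T@(np.array([.537,.092,.142])-o['position']))"
```

```text
time: 7.05
position: [0.366, 0.0779, 0.4845]
tool_rot: [0.972, -0.043, 0.229, 0.011]
ft_force: [0.5, -0.1, -1.0]
grip_width: 0.0419
grip_force: 0.0
[-9.13803024e-02 -3.10431305e-01  1.78560439e+00 -1.93085733e-04
  1.20432718e+00  1.56718716e+00] [[ 0.89171685 -0.08805376  0.44394548]
 [-0.07801917 -0.99611409 -0.04086219]
 [ 0.44581842  0.00180124 -0.89512161]]
[-0.00130955 -0.02974803  0.3819051 ]
```

```bash
python3 -m creep '[[0,-0.0027,0.0347,0],[0,-0.0027,0.0347,0],[0,-0.0027,0.0347,0],[0,-0.0027,0.0347,0],[0,-0.0027,0.0347,0],[0,-0.0027,0.0347,0],[0,-0.0027,0.0347,0],[0,-0.0027,0.0347,0],[0,-0.0027,0.0347,0],[0,-0.0027,0.0347,0],[0,-0.0027,0.0347,0],[0,0,0,0]]' ; python3 -c "
from h import *
o=robot.get_obs();M=R.from_quat(o['tool_rot']).as_matrix();print(o['q'],M);print(M.T@(np.array([.6033,.0868,.008])-o['position']))
t=cam('top')['img'];s=cam('side')['img']
i=np.hstack([cv2.resize(a[:,:,::-1],None,fx=4,fy=4,interpolation=2) for a in(t[130:270,180:275],s[130:270,195:290])]);cv2.imwrite('pics/p1.png',i)"
```

```text
time: 8.05
position: [0.5373, 0.0915, 0.1359]
tool_rot: [0.974, -0.043, 0.222, 0.011]
ft_force: [-0.3, 0.1, -0.8]
grip_width: 0.0418
grip_force: 0.0
[-0.01708412  0.47682683  2.04757343 -0.19742843  0.17288524  1.82847479] [[ 0.89756357 -0.08846713  0.43191805]
 [-0.07838589 -0.9960744  -0.04112706]
 [ 0.43386091  0.00305787 -0.90097467]]
[ 0.00411702 -0.00152198  0.14396739]
```

View pics/p1.png

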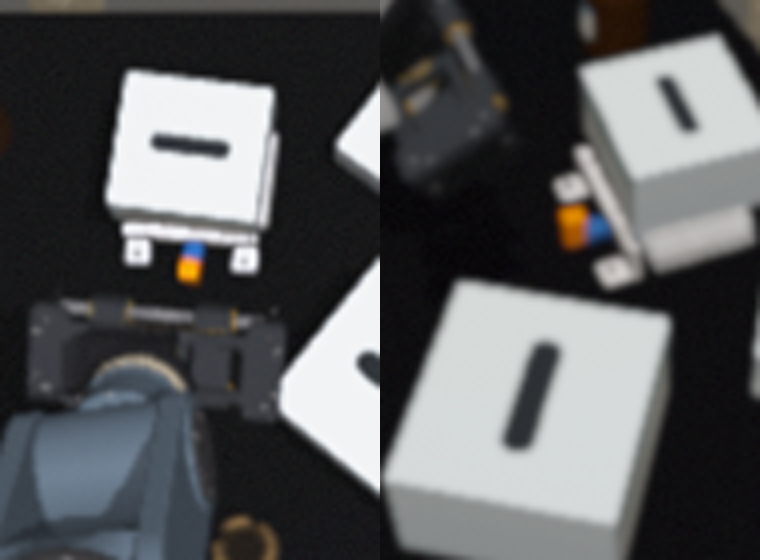

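Top crop: gripper body spans crop x 28–285, i.e. 190 mm across y, right edge just beside the big decoy carton's left corner (280,385); grip at (190,262) is unobstructed. I'll check reach and the decoy clearance for the draw.

```bash
cat > k.py <<'E'
from h import *
from scipy.optimize import least_squares
D=np.array([[.5285,1.4339,1.1814,.2159,.5858,.2216],[.0707,1.394,1.6763,.4476,.0918,.4833],[.2160,.3823,2.5409,.4464,.0901,.8024],[.2339,.2181,2.6467,.4291,.0864,.8435],[.0165,.4082,2.6467,.3021,.0963,.8673],[-.1381,.4781,2.6463,.2068,.1062,.886],[-.3104,1.7856,1.2043,.366,.0779,.4845]])
def fk(p,a,b,c):
    L1,L2,L3,h,e,off=p
    s=a+b;return L1*np.sin(a)+L2*np.sin(s)+e*np.cos(s)+L3*np.sin(s+c), h+L1*np.cos(a)+L2*np.cos(s)-e*np.sin(s)+L3*np.cos(s+c)
def res(p):
    r,z=fk(p,*D[:,:3].T);return np.r_[r**2+p[5]**2-(D[:,3]**2+D[:,4]**2),z-D[:,5]]
f=least_squares(res,[.4,.4,.25,.3,0,.11]);P=f.x
def ik(pos,tilt):
    r=np.sqrt(pos[0]**2+pos[1]**2-P[5]**2);S=np.pi-tilt
    g=lambda v:np.array(fk(P,v[0],v[1],S-v[0]-v[1]))-[r,pos[2]]
    v=least_squares(g,[.5,1.9]);return v.x,S-v.x.sum(),np.linalg.norm(v.fun)
E
python3 - <<'E'
from k import *
np.set_printoptions(precision=4,suppress=True)
print(P,np.abs(f.fun).max())
for p in [(.537,.092,.14),(.603,.087,.008),(.55,.09,.008),(.49,.096,.008),(.46,.1,.008),(.46,.1,.2),(.55,-.3,.2),(.5,-.35,.02),(.45,-.35,.02)]:
    print(p,*[ik(p,t) for t in(.44,.35)])
E
```

```text
[0.5885 0.3915 0.3059 0.2744 0.1143 0.1111] 0.00021724029389925958
(0.537, 0.092, 0.14) (array([0.4654, 2.0446]), np.float64(0.19158659897218033), np.float64(5.0172861748582315e-11)) (array([0.4646, 1.9771]), np.float64(0.3498691741861504), np.float64(1.5100665727558131e-15))
(0.603, 0.087, 0.008) (array([0.788, 1.943]), np.float64(-0.02945194839202392), np.float64(9.095218844822605e-09)) (array([0.7749, 1.8793]), np.float64(0.1373609590150271), np.float64(2.37115975484809e-14))
(0.55, 0.09, 0.008) (array([0.7802, 2.0729]), np.float64(-0.15147113745725838), np.float64(7.58326894650564e-12)) (array([0.7583, 2.0097]), np.float64(0.023621929259685537), np.float64(9.112690644601274e-14))
(0.49, 0.096, 0.008) (array([0.7916, 2.2192]), np.float64(-0.30921480077946706), np.float64(1.7363714346116374e-09)) (array([0.7557, 2.1552]), np.float64(-0.11922810666362826), np.float64(9.225789351182477e-11))
(0.46, 0.1, 0.008) (array([0.809 , 2.2931]), np.float64(-0.4004994854862174), np.float64(1.6021292033874398e-08)) (array([0.7632, 2.2278]), np.float64(-0.19942862593634114), np.float64(1.0407817718854054e-09))
(0.46, 0.1, 0.2) (array([0.2559, 2.1497]), np.float64(0.2960110241199607), np.float64(1.4957981083563862e-13)) (array([0.262 , 2.0828]), np.float64(0.4468104554035923), np.float64(8.663756102268995e-14))
(0.55, -0.3, 0.2) (array([0.4353, 1.799 ]), np.float64(0.4672359262235375), np.float64(1.1566258720645108e-09)) (array([0.4487, 1.7292]), np.float64(0.6136678617297409), np.float64(1.5219708217377946e-08))
(0.5, -0.35, 0.02) (array([0.7629, 1.9393]), np.float64(-0.0005889980108695347), np.float64(5.621944491328765e-09)) (array([0.7514, 1.875 ]), np.float64(0.16520333375858032), np.float64(8.343327443921044e-15))
(0.45, -0.35, 0.02) (array([0.7529, 2.0398]), np.float64(-0.09110946933998898), np.float64(5.554127689594036e-13)) (array([0.7351, 1.976 ]), np.float64(0.08051454046257955), np.float64(1.347901350284898e-15))
```

```bash
python3 - <<'E'
from k import *
from scipy.optimize import brentq
for p in [(.603,.087,.008),(.52,.092,.008),(.49,.096,.01),(.47,.11,.01),(.45,.13,.012),(.45,.13,.1),(.40,.13,.1),(.42,.13,.06),(.38,.13,.1),(.36,.13,.1),(.40,.13,.15),(.36,.13,.15)]:
    try: print(p,*[round(brentq(lambda t:ik(p,t)[1]-j,.05,.8),3) for j in (0,.1)])
    except Exception as e: print(p,e,ik(p,.25))
t=cam("top")
f=lambda p,o:[(np.float64(q)/7-.5+o) for q in p]
print("carton front",plane(t,f([(115,322),(262,341),(380,355)],(190,135)),.122))
E
```

```text
(0.603, 0.087, 0.008) 0.424 0.37
(0.52, 0.092, 0.008) 0.326 0.274
(0.49, 0.096, 0.01) 0.293 0.241
(0.47, 0.11, 0.01) 0.271 0.219
(0.45, 0.13, 0.012) 0.256 0.204
(0.45, 0.13, 0.1) 0.399 0.348
(0.4, 0.13, 0.1) 0.348 0.298
(0.42, 0.13, 0.06) 0.295 0.245
(0.38, 0.13, 0.1) 0.327 0.278
(0.36, 0.13, 0.1) 0.305 0.256
(0.4, 0.13, 0.15) 0.454 0.404
(0.36, 0.13, 0.15) 0.422 0.374
carton front [[0.63606377 0.15300705 0.122     ]
 [0.62658829 0.08242651 0.122     ]
 [0.61964537 0.02613327 0.122     ]]
```

```bash
python3 -m creep '[[-0.02,-0.0045,-0.005,0],[-0.02,-0.0045,-0.005,0],[-0.02,-0.0045,-0.005,0],[-0.02,-0.0045,-0.005,0],[-0.02,-0.0045,-0.005,0],[-0.02,-0.0045,-0.005,0],[-0.02,-0.0045,-0.005,0],[-0.02,-0.0045,-0.005,0],[-0.004,0,0.009,0],[-0.004,0,0.009,0]]'; python3 -c "
from h import *
o=robot.get_obs();print(o['q'],R.from_quat(o['tool_rot']).as_matrix())"
```

```text
time: 9.03
position: [0.4283, 0.1302, 0.1291]
tool_rot: [0.976, -0.044, 0.211, 0.011]
ft_force: [-0.5, 0.3, -0.0]
grip_width: 0.0416
grip_force: 0.0
[ 0.10104536  0.42874588  2.25424676 -1.11210265  0.09032826  2.85459627] [[ 0.90711184 -0.08994314  0.41116704]
 [-0.08079826 -0.99594322 -0.03960726]
 [ 0.41306143  0.00270663 -0.91069914]]
```

```bash
python3 -m creep '[[0,0.018,0,0],[0,0.018,0,0],[0,0.018,0,0],[0,0,0,0]]'; python3 -c "
from h import *
o=robot.get_obs();print(o['q'],R.from_quat(o['tool_rot']).as_matrix())"
```

```text
time: 9.37
position: [0.4264, 0.0731, 0.13]
tool_rot: [0.977, -0.046, 0.209, 0.012]
ft_force: [-0.2, 0.5, 0.6]
grip_width: 0.0423
grip_force: 0.0
[-0.08284542  0.41380511  2.30318739 -1.27278803  0.00974899  2.85220004] [[ 0.90846916 -0.09439139  0.4071536 ]
 [-0.08409341 -0.99552276 -0.0431594 ]
 [ 0.40940455  0.00497005 -0.91233942]]
```

```bash
python3 -m creep '[[0.004,0,-0.009,-0.02],[0.004,0,-0.009,-0.02],[0.004,0,-0.009,0],[0.004,0,-0.009,0],[0.004,0,-0.009,0],[0.004,0,-0.009,0],[0.004,0,-0.009,0]]'; python3 -c "
from h import *
o=robot.get_obs();print(o['q'],R.from_quat(o['tool_rot']).as_matrix())"
```

```text
time: 9.95
position: [0.4227, 0.0754, 0.1718]
tool_rot: [0.976, -0.029, 0.215, 0.021]
ft_force: [0.5, -0.3, 0.6]
grip_width: 0.0422
grip_force: 0.0
[-0.06576122  0.28709843  2.26822591 -0.17194501  0.15349719  1.72951725] [[ 0.90571478 -0.06651464  0.41863652]
 [-0.0483853  -0.99737949 -0.05378667]
 [ 0.42111708  0.02845953 -0.90655968]]
```

```bash
python3 -m creep '[[0.014,0,-0.029,0],[0.014,0,-0.029,0],[0.014,0,-0.029,0],[0.014,0,-0.029,0],[-0.027,0,-0.012,0],[-0.027,0,-0.012,0],[-0.027,0,-0.012,0],[-0.027,0,-0.012,0]]'; python3 -c "
from h import *
o=robot.get_obs();print(o['q'],R.from_quat(o['tool_rot']).as_matrix())"
```

```text
time: 10.62
position: [0.3054, 0.0871, 0.2986]
tool_rot: [0.976, -0.029, 0.215, 0.021]
ft_force: [-0.1, 0.7, 1.4]
grip_width: 0.0421
grip_force: 0.0
[-0.0443486  -0.2258266   2.24227541 -0.0536739   0.69076958  1.61924982] [[ 0.90550639 -0.0651023   0.41930881]
 [-0.04725494 -0.99748522 -0.05282246]
 [ 0.4216932   0.02801666 -0.90630564]]
```

Now inward to drive joint 3 to its limit.

```bash
python3 -m creep '[[-0.02,0,-0.009,0],[-0.02,0,-0.009,0],[-0.02,0,-0.009,0],[-0.02,0,-0.009,0],[-0.02,0,-0.009,0]]'; python3 -c "
from h import *
o=robot.get_obs();print(o['q'],R.from_quat(o['tool_rot']).as_matrix())"
```

```text
time: 11.03
position: [0.196, 0.094, 0.2972]
tool_rot: [0.976, -0.029, 0.215, 0.021]
ft_force: [0.6, 1.0, 0.7]
grip_width: 0.0421
grip_force: 0.0
[-0.0133783  -0.49295773  2.34426809 -0.06210863  0.85756385  1.6465456 ] [[ 0.9056282  -0.06489113  0.4190784 ]
 [-0.0471566  -0.99750423 -0.0525506 ]
 [ 0.42144255  0.027829   -0.906428  ]]
```

```bash
python3 - <<'E'
from k import *
for z in (.15,.2,.25,.3):
  for x in (.36,.32,.28,.24,.2,.16): 
    v,c,e=ik((x,.09,z),.433); print(z,x,v.round(2),round(c,2),round(e,4))
E
```

```text
0.15 0.36 [0.32 2.44] -0.05 0.0
0.15 0.32 [0.31 2.53] -0.13 0.0
0.15 0.28 [0.32 2.64] -0.24 0.0
0.15 0.24 [0.42 2.78] -0.49 0.0
0.15 0.2 [0.38 2.86] -0.53 0.0157
0.15 0.16 [0.12 2.86] -0.26 0.0263
0.2 0.36 [0.13 2.35] 0.22 0.0
0.2 0.32 [0.08 2.43] 0.2 0.0
0.2 0.28 [0.02 2.51] 0.19 0.0
0.2 0.24 [-0.06  2.57] 0.19 0.0
0.2 0.2 [-0.16  2.63] 0.24 0.0
0.2 0.16 [0.48 3.05] -0.83 0.0
0.25 0.36 [-0.01  2.26] 0.46 0.0
0.25 0.32 [-0.09  2.33] 0.47 0.0
0.25 0.28 [-0.17  2.39] 0.49 0.0
0.25 0.24 [-0.27  2.44] 0.55 0.0
0.25 0.2 [-0.39  2.47] 0.63 0.0
0.25 0.16 [0.68 3.22] -1.2 0.0
0.3 0.36 [-0.12  2.17] 0.66 0.0
0.3 0.32 [-0.2   2.22] 0.69 0.0
0.3 0.28 [-0.29  2.27] 0.73 0.0
0.3 0.24 [-0.4   2.31] 0.79 0.0
0.3 0.2 [-0.51  2.34] 0.88 0.0
0.3 0.16 [-0.65  2.35] 1.0 0.0
```

```bash
python3 -m creep '[[0.016,0,0.024,0],[0.016,0,0.024,0],[0.016,0,0.024,0],[0.016,0,0.024,0],[0.016,0,0.024,0],[-0.018,0,-0.008,0],[-0.018,0,-0.008,0],[-0.018,0,-0.008,0],[-0.018,0,-0.008,0]]'; python3 -c "
from h import *
o=robot.get_obs();print(o['q'],R.from_quat(o['tool_rot']).as_matrix())"
```

```text
time: 11.78
position: [0.2488, 0.0952, 0.235]
tool_rot: [0.977, -0.031, 0.208, 0.024]
ft_force: [-0.2, 1.1, 1.0]
grip_width: 0.0422
grip_force: 0.0
[ 0.01864153 -0.16703123  2.44106293 -0.15254137  0.45565874  1.77486911] [[ 0.91174177 -0.06954441  0.40483394]
 [-0.04970357 -0.99700023 -0.05933043]
 [ 0.40774563  0.03397234 -0.91246336]]
```

```bash
python3 -m creep '[[-0.018,0.005,-0.008,0],[-0.018,0.005,-0.008,0],[-0.018,0.005,-0.008,0],[-0.018,0.002,-0.008,0]]'; python3 -c "
from h import *
o=robot.get_obs();print(o['q'],R.from_quat(o['tool_rot']).as_matrix())"
```

```text
time: 12.12
position: [0.1769, 0.0937, 0.2594]
tool_rot: [0.978, -0.031, 0.204, 0.027]
ft_force: [0.1, 0.4, -0.6]
grip_width: 0.042
grip_force: 0.0
[ 0.04421215 -0.43184856  2.44010851 -0.12401751  0.73015161  1.75367459] [[ 0.91470516 -0.07132654  0.39777756]
 [-0.04945573 -0.99665975 -0.06498828]
 [ 0.40108427  0.03977274 -0.91517732]]
```

```bash
python3 -m creep '[[0.0223,0.0037,0.026,0],[0.0223,0.0037,0.026,0],[0.0223,0.0037,0.026,0],[0.0223,0.0037,0.026,0],[0.0223,0.0037,0.026,0],[0.0223,0.0037,0.026,0],[-0.023,0,0.026,0],[-0.023,0,0.026,0],[-0.023,0,0.026,0]]'; python3 -c "
from h import *
o=robot.get_obs();print(o['q'],R.from_quat(o['tool_rot']).as_matrix())"
```

```text
time: 12.87
position: [0.3466, 0.0566, 0.1318]
tool_rot: [0.984, -0.031, 0.171, 0.022]
ft_force: [0.4, 1.1, 0.1]
grip_width: 0.0421
grip_force: 0.0
[-1.59276180e-01  3.51756506e-01  2.44083081e+00 -2.53417739e-01
  2.06445010e-03  1.72852507e+00] [[ 0.93941412 -0.06934058  0.33569776]
 [-0.0541372  -0.99704784 -0.05444966]
 [ 0.3384823   0.03297705 -0.94039473]]
```

```bash
python3 -m creep '[[-0.023,0,0.027,0],[-0.023,0,0.027,0],[-0.023,0,0.027,0],[0,0,0,0]]'; python3 -c "
from h import *
o=robot.get_obs();print(o['q'],R.from_quat(o['tool_rot']).as_matrix())"
```

```text
time: 13.2
position: [0.336, 0.061, 0.1078]
tool_rot: [0.99, -0.031, 0.136, 0.017]
ft_force: [-0.3, -0.7, 0.7]
grip_width: 0.0424
grip_force: 0.0
[-1.50942289e-01  4.25721370e-01  2.43940588e+00 -3.39195332e-01
  1.20510246e-03  1.82062111e+00] [[ 0.96102733 -0.06496375  0.26871208]
 [-0.05589358 -0.99758316 -0.04127647]
 [ 0.27074412  0.02464853 -0.96233574]]
```

```bash
python3 -m creep '[[-0.021,0,0.028,0],[-0.021,0,0.028,0],[0,0,-0.01,0],[0.01,0,-0.03,0],[0.01,0,-0.03,0],[0.01,0,-0.03,0],[0.01,0,-0.03,0],[0.01,0,-0.03,0]]'; python3 -c "
from h import *
o=robot.get_obs();M=R.from_quat(o['tool_rot']).as_matrix();print(o['q'],M)
g=np.array([.591,.0878,.026]);tc=g+.0187*M[:,2];pre=tc-.12*M[:,2];print(tc,pre,M.T@(pre-o['position']))"
```

```text
time: 13.87
position: [0.3404, 0.0665, 0.2551]
tool_rot: [0.993, -0.03, 0.113, 0.015]
ft_force: [0.3, -0.4, -0.8]
grip_width: 0.042
grip_force: 0.0
[-0.12437285 -0.00949913  2.15833297 -0.0134084   0.7637236   1.51599876] [[ 0.97247276 -0.06360501  0.22416766]
 [-0.05664032 -0.99769501 -0.03737039]
 [ 0.2260279   0.02364476 -0.97383382]]
[0.59519194 0.08710117 0.00778931] [0.56829182 0.09158562 0.12464937] [ 0.19073293 -0.04265275  0.17721385]
```

```bash
python3 -m creep '[[0.0238,-0.0053,0.0222,0],[0.0238,-0.0053,0.0222,0],[0.0238,-0.0053,0.0222,0],[0.0238,-0.0053,0.0222,0],[0.0238,-0.0053,0.0222,0],[0.0238,-0.0053,0.0222,0],[0.0238,-0.0053,0.0222,0],[0.0238,-0.0053,0.0222,0],[0,0,0,0],[0,0,0,0]]'; python3 -c "
from h import *
o=robot.get_obs();M=R.from_quat(o['tool_rot']).as_matrix();print(o['q'])
g=np.array([.591,.0878,.025]);tc=g+.0187*M[:,2];print(M.T@(tc-o['position']))"
```

```text
time: 14.7
position: [0.5685, 0.0908, 0.12]
tool_rot: [0.993, -0.03, 0.112, 0.016]
ft_force: [-1.0, 0.3, -0.8]
grip_width: 0.0421
grip_force: 0.0
[-0.01711643  0.54606302  1.81698538 -0.06502362  0.55616625  1.66612998]
[ 0.00096647 -0.00077149  0.11637601]
```

```bash
python3 -m creep '[[0,0,0.03,0],[0,0,0.03,0],[0,0,0.025,0],[0,0,0.01,0],[0,0,0,0],[0,0,0,0]]'; python3 -c "
from h import *
o=robot.get_obs();M=R.from_quat(o['tool_rot']).as_matrix();print(o['q'])
g=np.array([.591,.0878,.025]);tc=g+.0187*M[:,2];print(tc,M.T@(tc-o['position']))
t=cam('top')['img'];s=cam('side')['img']
i=np.hstack([cv2.resize(a[:,:,::-1],None,fx=4,fy=4,interpolation=2) for a in(t[130:270,180:275],s[130:270,195:290])]);cv2.imwrite('pics/p2.png',i)"
```

```text
time: 15.2
position: [0.588, 0.0865, 0.0291]
tool_rot: [0.993, -0.03, 0.112, 0.016]
ft_force: [-0.0, 0.4, 0.4]
grip_width: 0.042
grip_force: 0.0
[-0.02407732  0.72527994  1.81414053 -0.09134687  0.37960721  1.68861559]
[0.59513508 0.08706814 0.00677761] [ 0.00197295 -0.00155143  0.02333405]
```

View pics/p2.png

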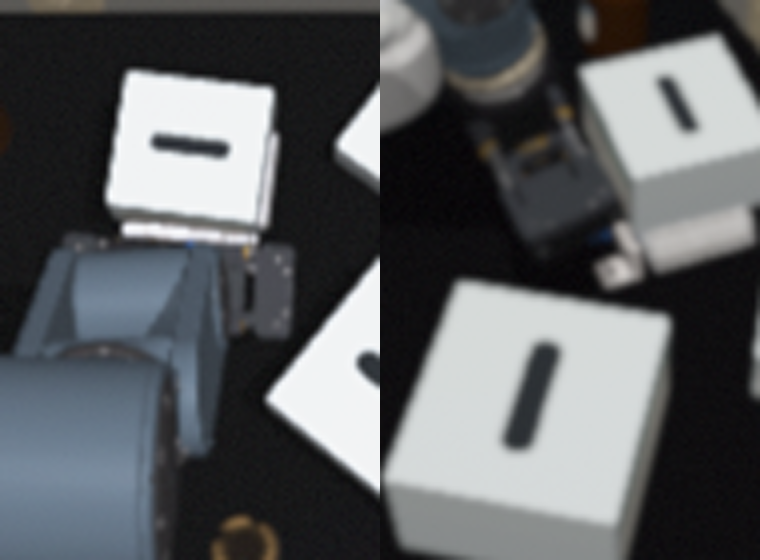

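Both crops: gripper body stands in front of the carton's front face with a gap, fingers straddle the grip; the decoy's left corner (crop 268,395) lies behind-right of the body. Last 22 mm, then close.

```bash
python3 -m creep '[[0.001,-0.001,0.01,0],[0,0,0.008,0],[0,0,0.004,0],[0,0,0,0]]' && python3 -m creep '[[0,0,0,0],[0,0,0,0],[0,0,0,0],[0,0,0,0],[0,0,0,0],[0,0,0,0]]' 0.005 30; python3 -c "
from h import *
o=robot.get_obs();M=R.from_quat(o['tool_rot']).as_matrix();print(o['q'],o['moment'],M);print(M.T@np.array([-.01,.0008,0]))"
```

```text
time: 15.63
position: [0.594, 0.0864, 0.0061]
tool_rot: [0.993, -0.03, 0.111, 0.016]
ft_force: [0.2, -0.0, -0.7]
grip_width: 0.0418
grip_force: 0.0
time: 16.13
position: [0.5943, 0.0865, 0.0073]
tool_rot: [0.993, -0.03, 0.112, 0.016]
ft_force: [-0.2, 0.6, 1.2]
grip_width: 0.016
grip_force: 29.8
[-0.0237571   0.76979811  1.80268575 -0.10042274  0.34641197  1.69865516] [ 0.22223771  0.16745262 -0.01685576] [[ 0.9730865  -0.0638067   0.22143028]
 [-0.05647091 -0.99763008 -0.0393099 ]
 [ 0.22341374  0.02574756 -0.97438358]]
[-0.00977604 -0.00016004 -0.00224575]
```

```bash
python3 -m creep '[[-0.00244,0,-0.00056,0],[-0.00244,0,-0.00056,0],[-0.00244,0,-0.00056,0],[-0.00244,0,-0.00056,0],[-0.00244,0,-0.00056,0],[-0.00244,0,-0.00056,0],[-0.00244,0,-0.00056,0],[-0.00244,0,-0.00056,0]]'; python3 -c "
from h import *
o=robot.get_obs();print(o['q'],o['moment'])
t=cam('top');m=mask(t,(0,0,150),(180,60,255),(200,143,255,188));cs=max(cv2.findContours(m,0,2)[0],key=cv2.contourArea);r=cv2.minAreaRect(cs);print(r, plane(t,[r[0]],.122))
"
```

```text
time: 16.8
position: [0.5764, 0.0876, 0.0076]
tool_rot: [0.993, -0.03, 0.114, 0.016]
ft_force: [5.8, -0.3, -4.7]
grip_width: 0.0159
grip_force: 29.8
[-0.02243883  0.75978752  1.85057277 -0.11454851  0.30449271  1.71429282] [ 0.10702182 -0.58126219  0.01609604]
((227.8199005126953, 169.07130432128906), (40.28276824951172, 34.13206100463867), 4.969740867614746) [[0.67512631 0.08011469 0.122     ]]
```

Carton has come back 10 mm with the shim and drawing takes 6 N. I'll measure the decoy's height, since the gripper's right end will pass over or against its left corner.

```bash
cat > dec.py <<'E'
from h import *
def dec():
    t=cam("top");s=cam("side")
    print("slot",tri(t,(281,228),s,(232,229)))
    m=mask(t,(0,0,200),(180,60,255),(255,185,325,265));cs=max(cv2.findContours(m,0,2)[0],key=cv2.contourArea)
    a=cs[:,0].astype(float);l=a[a[:,0].argmin()];b=a[a[:,1].argmax()]
    print("left",l,plane(t,[l],.09),"bottom",b,plane(t,[b],.09))
    m=mask(t,(0,0,150),(180,60,255),(200,143,255,188));cs=max(cv2.findContours(m,0,2)[0],key=cv2.contourArea);r=cv2.minAreaRect(cs);print("carton",r[2],plane(t,[r[0]],.122))
    print("edge",plane(t,[(250,287)],0))
dec()
E
python3 dec.py
```

```text
slot (array([ 0.47989863, -0.09780764,  0.0912352 ]), np.float64(0.00036541172867105747))
left [255. 219.] [[ 0.51027507 -0.01085448  0.09      ]] bottom [285. 260.] [[ 0.37379191 -0.10993641  0.09      ]]
carton 4.763641834259033 [[0.67500362 0.08023799 0.122     ]]
edge [[0.28019849 0.00762597 0.        ]]
```

```bash
python3 -m creep '[[-0.00244,-0.0004,-0.00056,0],[-0.00244,-0.0004,-0.00056,0],[-0.00244,-0.0004,-0.00056,0],[-0.00244,-0.0004,-0.00056,0]]' && python3 -m creep '[[-0.00244,-0.0004,-0.00056,0],[-0.00244,-0.0004,-0.00056,0],[-0.00244,-0.0004,-0.00056,0]]'; python3 dec.py
```

```text
time: 17.28
position: [0.5668, 0.0898, 0.0077]
tool_rot: [0.993, -0.03, 0.114, 0.016]
ft_force: [6.6, -0.8, -3.1]
grip_width: 0.0158
grip_force: 29.8
time: 17.53
position: [0.5588, 0.0915, 0.0076]
tool_rot: [0.993, -0.03, 0.114, 0.016]
ft_force: [6.8, -0.6, -2.8]
grip_width: 0.0156
grip_force: 29.8
slot (array([ 0.47989863, -0.09780764,  0.0912352 ]), np.float64(0.00036541172867105747))
left [255. 219.] [[ 0.51027507 -0.01085448  0.09      ]] bottom [285. 260.] [[ 0.37379191 -0.10993641  0.09      ]]
carton 4.763641834259033 [[0.67500362 0.08023799 0.122     ]]
edge [[0.28019849 0.00762597 0.        ]]
```

```bash
for i in 1; do python3 -m creep '[[-0.00244,-0.0004,-0.00056,0],[-0.00244,-0.0004,-0.00056,0]]'; python3 -m creep '[[-0.00244,-0.0004,-0.00056,0],[-0.00244,-0.0004,-0.00056,0]]';  python3 -m creep '[[-0.00244,-0.0004,-0.00056,0],[-0.00244,-0.0004,-0.00056,0]]'; done | grep -E "pos|ft_"; python3 dec.py | grep -E "bott|cart"; python3 -c "
from h import *
t=cam('top')['img'];s=cam('side')['img']
i=np.hstack([cv2.resize(a[:,:,::-1],None,fx=4,fy=4,interpolation=2) for a in(t[130:270,205:300],s[130:270,195:290])]);cv2.imwrite('pics/p3.png',i)"
```

```text
position: [0.5545, 0.0925, 0.0077]
ft_force: [5.9, -0.6, -1.7]
position: [0.549, 0.0937, 0.0076]
ft_force: [6.4, -1.1, -1.1]
position: [0.5449, 0.0948, 0.0077]
ft_force: [6.9, -1.4, -3.0]
left [255. 219.] [[ 0.51027507 -0.01085448  0.09      ]] bottom [285. 260.] [[ 0.37379191 -0.10993641  0.09      ]]
carton 5.19442892074585 [[0.67541497 0.07996767 0.122     ]]
```

View pics/p3.png

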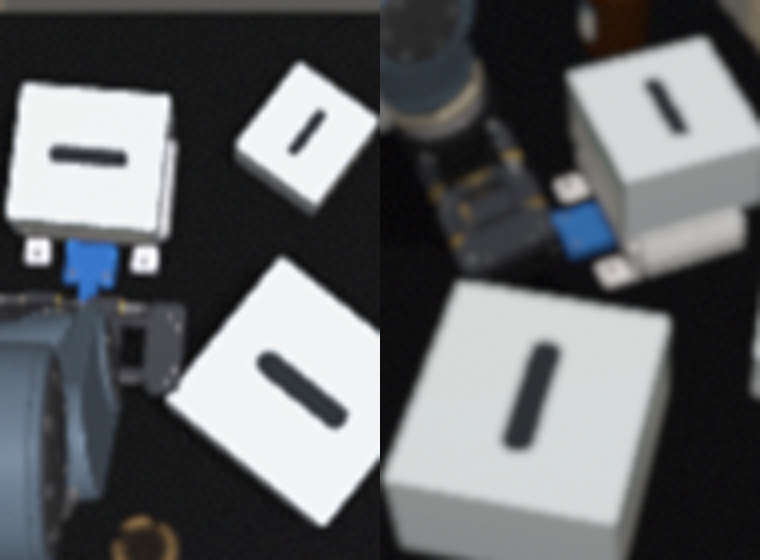

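Top crop: shim body shows evenly between the tabs (65–115, tabs at 37 and 145); gripper's right end (187,385) is about to meet the decoy's left corner (168,395). I'll sidestep left with a slight clockwise turn, within the passage margin.

```bash
for i in 1; do python3 -m creep '[[-0.0005,-0.002,0,0.012],[-0.0005,-0.002,0,0.012],[-0.0005,-0.002,0,0.012],[-0.0005,-0.002,0,0.012]]'; python3 -m creep '[[-0.0005,-0.002,0,0.012],[-0.0005,-0.002,0,0.012],[-0.0005,-0.002,0,0.012]]';  python3 -m creep '[[-0.0005,-0.002,0,0.012],[-0.0005,-0.002,0,0.012],[-0.0005,-0.002,0,0.012]]'; done | grep -E "pos|ft_"; python3 dec.py | grep -E "bott|cart"; python3 -c "
from h import *
o=robot.get_obs();print(o['q'],R.from_quat(o['tool_rot']).as_matrix())"
```

```text
position: [0.5423, 0.1026, 0.0072]
ft_force: [4.3, -5.7, 2.6]
position: [0.542, 0.1083, 0.0072]
ft_force: [3.3, -7.7, 5.3]
position: [0.542, 0.1141, 0.0072]
ft_force: [4.3, -9.0, 7.5]
left [255. 219.] [[ 0.51027507 -0.01085448  0.09      ]] bottom [285. 260.] [[ 0.37379191 -0.10993641  0.09      ]]
carton 5.194429397583008 [[0.67522952 0.07967536 0.122     ]]
[ 0.03274016  0.74806558  1.92031719 -0.19195933  0.25111418  1.96635994] [[ 0.95722612 -0.18096067  0.22576845]
 [-0.17648253 -0.98348916 -0.04003738]
 [ 0.22928602 -0.00151936 -0.97335791]]
```

```bash
python3 -m creep '[[-0.0097,0,-0.0023,0],[-0.0195,0,-0.0046,0],[-0.0195,0,-0.0046,0],[-0.0117,0,-0.0028,0],[0,0,0,0],[0,0,0,0],[0,0,0,0],[0,0,0,0]]'; python3 dec.py | grep -E "bott|cart"; python3 -c "
from h import *
o=robot.get_obs();print(o['q'],R.from_quat(o['tool_rot']).as_matrix())
t=cam('top')['img'];s=cam('side')['img']
i=np.hstack([cv2.resize(a[:,:,::-1],None,fx=4,fy=4,interpolation=2) for a in(t[130:270,195:290],s[130:270,195:290])]);cv2.imwrite('pics/p4.png',i)"
```

```text
time: 19.93
position: [0.4767, 0.1272, 0.0072]
tool_rot: [0.99, -0.088, 0.112, 0.01]
ft_force: [-3.8, 4.1, 13.0]
grip_width: 0.0161
grip_force: 29.9
left [255. 219.] [[ 0.51027507 -0.01085448  0.09      ]] bottom [285. 260.] [[ 0.37379191 -0.10993641  0.09      ]]
carton 5.5275397300720215 [[0.67790321 0.0802868  0.122     ]]
[ 0.06805268  0.73076489  2.06508449 -0.40748316  0.13737073  2.21534816] [[ 9.59087437e-01 -1.77440755e-01  2.20603868e-01]
 [-1.73021016e-01 -9.84131395e-01 -3.93589397e-02]
 [ 2.24087072e-01 -4.20440842e-04 -9.74569037e-01]]
```

View pics/p4.png

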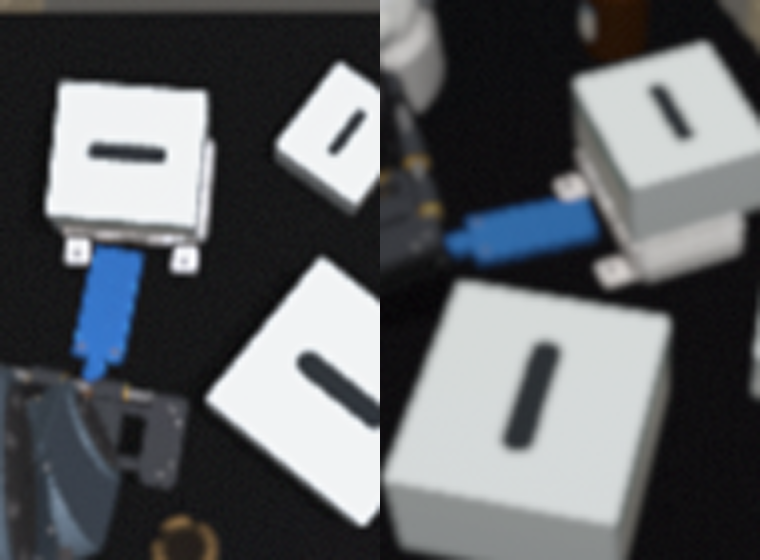

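Shim is fully out (rear edge at crop y≈247, in front of the bar), stack upright on the bench, decoy untouched. Draw a bit further back and lift.

```bash
python3 -m creep '[[0,0,0,0],[-0.0095,0,-0.0035,0],[-0.0095,0,-0.0035,0],[-0.0095,0,-0.0035,0],[0.0049,0,-0.0214,0],[0.0049,0,-0.0214,0],[0.0049,0,-0.0214,0],[0.0049,0,-0.0214,0],[0.0049,0,-0.0214,0],[0.0049,0,-0.0214,0],[0.0049,0,-0.0214,0],[0,0,0,0]]'; python3 -c "
from h import *
np.set_printoptions(precision=4,suppress=True)
o=robot.get_obs();M=R.from_quat(o['tool_rot']).as_matrix();print(o['q'],o['moment'],M)
t=cam('top')
m=mask(t,(0,0,150),(180,60,255),(200,143,255,188));cs=max(cv2.findContours(m,0,2)[0],key=cv2.contourArea);r=cv2.minAreaRect(cs);print('carton',r[2],plane(t,[r[0]],.112))
b=mask(t,(100,100,60),(125,255,255),(190,180,270,260));print(cen(b),plane(t,[cen(b)[0]],.17),cv2.minAreaRect(max(cv2.findContours(b,0,2)[0],key=cv2.contourArea)))"
```

```text
time: 21.13
position: [0.4483, 0.1315, 0.1593]
tool_rot: [0.989, -0.09, 0.114, 0.011]
ft_force: [0.3, 0.3, -2.7]
grip_width: 0.0156
grip_force: 30.0
[ 0.0866  0.3674  2.0346 -0.124   0.521   1.9387] [0.2304 0.3646 0.014 ] [[ 0.9578 -0.1796  0.2242]
 [-0.1746 -0.9837 -0.0423]
 [ 0.2282  0.0014 -0.9736]]
carton 5.5275397300720215 [[0.6804 0.0811 0.112 ]]
((215.07129798903108, 209.54661791590493), 547.0) [[0.5315 0.1148 0.17  ]] ((214.8011474609375, 210.35440063476562), (15.663687705993652, 38.873680114746094), 11.768288612365723)
```

```bash
python3 -m creep '[[0.0028,0.012,0.0007,0],[0.0056,0.0237,0.0013,0],[0.0056,0.0237,0.0013,0],[0.0056,0.0237,0.0013,0],[0.0056,0.0237,0.0013,0],[0.0056,0.0237,0.0013,0],[0.0056,0.0237,0.0013,0],[0.0056,0.0237,0.0013,0],[0.0056,0.0237,0.0013,0],[0.0056,0.0237,0.0013,0],[0.0056,0.0237,0.0013,0],[0.0056,0.0237,0.0013,0],[0.0056,0.0237,0.0013,0],[0.0056,0.0237,0.0013,0],[0.0056,0.0237,0.0013,0],[0.0056,0.0237,0.0013,0],[0.0056,0.0237,0.0013,0],[0.0056,0.0237,0.0013,0],[0.0056,0.0237,0.0013,0],[0.0056,0.0237,0.0013,0]]' - 45; python3 -m creep '[[0.0028,0.012,0.0007,0],[0,0,0,0],[0,0,0,0]]'; python3 -c "
from h import *
np.set_printoptions(precision=4,suppress=True)
o=robot.get_obs();M=R.from_quat(o['tool_rot']).as_matrix();print(o['q'],M)
print(M.T@(np.array([.4757,-.3557,.05])-o['position']))
t=cam('top')['img'];s=cam('side')['img']
i=np.hstack([cv2.resize(a[:,:,::-1],None,fx=4,fy=4,interpolation=2) for a in(t[150:290,300:395],s[255:384,245:350])][:1]+[cv2.resize(s[250:384,245:345][:,:,::-1],(400,560))]);cv2.imwrite('pics/p5.png',i)"
```

```text
time: 22.85
position: [0.4737, -0.3424, 0.1543]
tool_rot: [0.99, -0.09, 0.11, 0.008]
ft_force: [-0.2, 1.4, -1.3]
grip_width: 0.0153
grip_force: 45.0
time: 23.1
position: [0.4752, -0.3542, 0.1555]
tool_rot: [0.99, -0.09, 0.111, 0.009]
ft_force: [-0.6, 0.5, -2.5]
grip_width: 0.0154
grip_force: 45.0
[-0.9078  0.5102  1.7363  0.2229  0.7403  0.6916] [[ 0.9589 -0.1806  0.2189]
 [-0.1766 -0.9835 -0.038 ]
 [ 0.2221 -0.0022 -0.975 ]]
[-0.0227  0.0016  0.103 ]
```

View pics/p5.png

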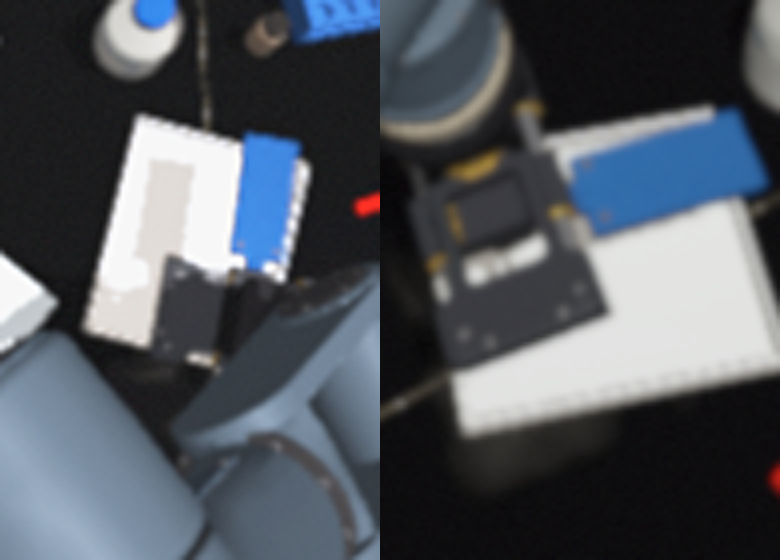

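Plate hangs level over the tray: top crop shows its body (270,200) over the tray's right half, an offset partly due to parallax. Compute its true position before lowering.

```bash
python3 - <<'E'
from h import *
np.set_printoptions(precision=4,suppress=True)
t=cam("top");s=cam("side")
b=mask(t,(100,120,80),(125,255,255),(350,175,385,220))
r=cv2.minAreaRect(max(cv2.findContours(b,0,2)[0],key=cv2.contourArea))
P=plane(t,cv2.boxPoints(r),.16);print(r,P,P.mean(0))
e=np.diff(P,axis=0);print([ (np.linalg.norm(v),np.arctan2(v[1],v[0])) for v in e])
E
```

```text
((365.7862243652344, 200.06552124023438), (14.36686897277832, 34.21474075317383), 4.763641834259033) [[ 0.5091 -0.3384  0.16  ]
 [ 0.6205 -0.3533  0.16  ]
 [ 0.6165 -0.4006  0.16  ]
 [ 0.505  -0.3849  0.16  ]] [ 0.5628 -0.3693  0.16  ]
[(np.float64(0.11237872843158571), np.float64(-0.1329280444326856)), (np.float64(0.04752263025019075), np.float64(-1.655065179485115)), (np.float64(0.11264429151270695), np.float64(3.0015347988069214))]
```

```bash
python3 -m creep '[[-0.0045,0,0.0206,0],[-0.0045,0,0.0206,0],[-0.0045,0,0.0206,0],[-0.0045,0,0.0206,0],[-0.0045,0,0.0206,0],[-0.0022,0,0.01,0],[-0.0022,0,0.01,0],[-0.0011,0,0.005,0],[0,0,0,0],[0,0,0,0]]'
```

```text
time: 24.13
position: [0.4787, -0.3567, 0.0269]
tool_rot: [0.989, -0.09, 0.114, 0.011]
ft_force: [0.3, -0.2, -0.8]
grip_width: 0.0157
grip_force: 45.0
```

```bash
python3 -m creep '[[-0.0011,0,0.005,0],[-0.0011,0,0.005,0],[0,0,0,0]]'; python3 -m creep '[[-0.0004,0,0.002,0],[-0.0004,0,0.002,0],[0,0,0,0]]'
```

```text
time: 24.38
position: [0.4782, -0.3564, 0.0158]
tool_rot: [0.989, -0.09, 0.113, 0.011]
ft_force: [0.0, 0.1, -1.7]
grip_width: 0.0156
grip_force: 45.0
time: 24.63
position: [0.4786, -0.3568, 0.012]
tool_rot: [0.989, -0.09, 0.113, 0.011]
ft_force: [-0.9, -0.2, -0.0]
grip_width: 0.0159
grip_force: 45.0
```

```bash
python3 -m creep '[[0,0,0,0],[0,0,0,0],[0,0,0,0],[0,0,0,0]]' 0.036; python3 -m creep '[[0,0,-0.008,0],[0,0,-0.012,0],[0,0,-0.02,0],[0,0,-0.03,0],[0,0,-0.03,0],[0,0,-0.03,0],[-0.02,0,-0.03,0],[-0.03,0,-0.02,0],[-0.03,0,-0.02,0],[-0.03,0,-0.02,0],[-0.03,0,-0.02,0],[0,0,0,0]]'; python3 - <<'E'
from h import *
np.set_printoptions(precision=4,suppress=True)
t=cam("top");s=cam("side")
for n,c,box in(("top",t,(325,175,385,250)),("side",s,(250,265,350,355))):
    b=mask(c,(100,120,60),(125,255,255),box);ct=max(cv2.findContours(b,0,2)[0],key=cv2.contourArea)
    r=cv2.minAreaRect(ct);P=plane(c,cv2.boxPoints(r),.014);print(n,P,P.mean(0),np.linalg.norm(np.diff(P,axis=0),axis=1))
m=mask(t,(0,0,150),(180,60,255),(200,143,255,188));r=cv2.minAreaRect(max(cv2.findContours(m,0,2)[0],key=cv2.contourArea));print('carton',r[2],plane(t,[r[0]],.112))
f=lambda im,x0,y0,w:cv2.resize(im[y0:y0+w,x0:x0+w][:,:,::-1],(300,300),interpolation=2)
cv2.imwrite("pics/p6.png",np.vstack([np.hstack([f(t["img"],190,135,75),f(s["img"],225,130,75)]),np.hstack([f(t["img"],310,170,85),f(s["img"],245,265,105)])]))
E
```

```text
time: 24.97
position: [0.4787, -0.3569, 0.0124]
tool_rot: [0.989, -0.09, 0.114, 0.011]
ft_force: [0.1, 0.5, 0.7]
grip_width: 0.0325
grip_force: 0.0
time: 25.97
position: [0.2871, -0.3202, 0.2163]
tool_rot: [0.989, -0.091, 0.113, 0.012]
ft_force: [1.1, 0.5, -0.2]
grip_width: 0.0359
grip_force: 0.0
top [[ 0.4981 -0.3381  0.014 ]
 [ 0.6176 -0.3605  0.014 ]
 [ 0.6119 -0.3996  0.014 ]
 [ 0.4924 -0.3765  0.014 ]] [ 0.555  -0.3687  0.014 ] [0.1216 0.0394 0.1217]
side [[ 0.4978 -0.3436  0.014 ]
 [ 0.6212 -0.3658  0.014 ]
 [ 0.6095 -0.4038  0.014 ]
 [ 0.4897 -0.3813  0.014 ]] [ 0.5546 -0.3736  0.014 ] [0.1254 0.0398 0.1219]
carton 4.763641834259033 [[0.6799 0.0823 0.112 ]]
```

View pics/p6.png

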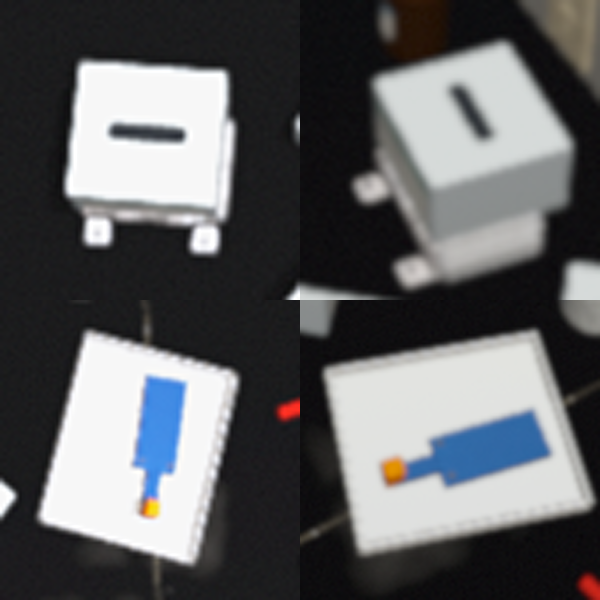

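The stack stands upright and neat behind the stop, and the shim lies flat inside the tray, with the arm clear of everything.

```bash
python3 -c "
from rig import robot;print(robot.hand_in())"
```

```text
the job is handed in; nothing more can be done
None
```

Handed in at about 26 s of the 67 s, but no verdict came back: the last pictures show the shim plate flat inside the white tray, the stack upright on the bench behind the stop, and the robot clear; I didn't re-measure the bottles, but the arm never went near them.

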